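Seat the keyed lid of a mini chopper

ROBOT

A 6-joint arm with a two-finger parallel gripper is mounted at the origin on a cart in front of the work surface, level with it; the furniture and walls round the work are solid. World frame = base frame: x ahead of the robot, y to its left, z up, the work surface at z = 0. Lengths are in m, angles in rad, forces in N, time in s.
With the tool pointing down it reaches from about 0.3 to 0.75 m from the base axis. Payload 8.5 kg.
Tool frame: the origin (TCP) lies at the very end of the fingers, on their centre line; the grasp point (between the pads) lies 19 mm behind it; z points along the fingers, y is the line along which they close (so a half turn about z gives the same grasp; the last joint's range is limited). The gripper opens to 85 mm and grips with 20 to 120 N. Pads are 22 mm wide; open, the fingers measure 114 mm over their backs; the gripper's body (76 mm by 85 mm) begins 54 mm behind the grasp point. The pads swing forward as they close: fully open they stand 13 mm farther back than shut.
Start: joints at [1.004, 0.381, 1.297, -0, 1.464, -0.215], TCP at [0.19, 0.516, 0.231] pointing down, gripper open.
Joint ranges: [-3.11, 3.11], [-0.89, 2.33], [0.22, 2.48], [-1.42, 4.56], [0.17, 2.85], [-2.88, 2.88]. Speed limits (rad/s): [2.39, 2.39, 3.14, 3.14, 3.14, 3.14].

INTERFACE

Orientations are given as a unit quaternion [w, x, y, z].
In Python, from workcell import r gives the robot as it stands.
- The arm moves only by the tool send_rows, never from a script. Its argument "moves" is a list that holds one entry, the list of rows, each a list of 7 numbers: the turn, a rotation vector about the tool's x, y, z in rad, then the shift along the tool's x, y, z in mm, then the opening, from 0 (shut) to 1 (fully open). A call has exactly 8 rows; each row is the pose to reach, as a shift and turn from the pose commanded when the call began, along the tool's axes at that moment; what a row does not reach only later rows make up. A row lasts 1/10 s, in which the tool goes at most 50 mm and 8.59 degrees, less where a joint would pass 70% of its speed; a pose out of reach is approached as far as the arm can. A call with a gripper value outside its range is refused whole. The fingers move at their own pace and stop on an object; "grip_force" is the grip in N (left out, the last holds). Time passes only in rows, so rows that repeat a pose let the fingers close, or fill a call up. It gives the time, the measured TCP pose, the force, the opening and the grip force at its end, in the units of the state.
- r.observe(): the state, without advancing time (a new reading comes with each control period).
- r.capture(name): name is "scene" or "top"; returns the picture (384x512x3 uint8, blue, green, red); there is no depth.
- r.calibration(name): a dict with "K" (3x3 intrinsics, pixels), "world_to_cam" (4x4, takes a point from world to camera coordinates). Camera axes: x right, y up, looking along -z (the intrinsics and any distortion apply to the point x, -y, -z); pixel columns grow to the right and rows downward; lengths in m; the calibration is good to about 2 mm. A picture is of the moment at which its call begins. calibration takes no time and is no camera call.
- r.finish_job(): hands the job in; it is judged then, once.
Trained networks look in the newest picture that a camera, given by its name, has taken for a name from the list of things; names that differ only in an ending like _2 or _b are one class to them, and where a whole thing is asked for, a point or a joint stands for the part that bears it (a point fixed in the world has none). Each returns a list of dicts, best first, with "conf" (0 to 1); they miss things now and then, are a little off and sometimes report something else, mostly with a low value. They report only what shows in the picture. A call takes as long as a camera call.
- r.silhouettes(camera, name): "mask" (384x512 bool, what is visible of it) and "extent" ([left, top, right, bottom] in pixels, round what is visible of it).
- r.tip_of(camera, name): "centre" ([column, row] in pixels: a listed point, or the origin of a listed thing).
The state is a dict: "time": time; "joints": joint angles; "qd": joint speeds; "effort": joint torques, N m; "position": TCP position; "eef_rot": TCP orientation; "force": force on the tool from outside, world axes, zero at the start; "moment": the same for the moment, N m; "finger_gap": finger opening in m; "finger_force": force on a finger pad.
Only numpy, scipy, OpenCV 4.12 (cv2) and the standard library are available. Lean on these libraries where they do the work, as an engineer would, in place of code of your own. Each camera call takes 0.05 s, during which the arm holds its last target. There are 200 camera calls.

TASK

The white lid of the mini chopper lies loosely on its bowl, turned the wrong way. With a fingertip, push the lid round by its blue peg until the notch in its edge is over the red key on the bowl, then press the middle of the lid straight down until it sits fully home. Do not lift or tip the lid off the bowl, leave the things standing round the chopper where they are, and finish clear of it.

Things in the scene. Friction and masses are not known exactly. Their poses are not given: they have to be found in the camera images.
- chopper: mini food chopper fixed to the worktop: grey round motor base (144 mm across, 42 mm high) carrying a clear round bowl whose flat rim is 90 mm above the worktop; inside diameter 115 mm, wall about 10 mm. Origin: centre of its underside on the worktop; z up; the red key is on its -x side. Its place and yaw vary.
- lid: white round loose lid, 0.3 kg: flange 144 mm across, 5 mm thick, on a plug 110 mm across, 26 mm deep, turning on the bowl's hidden centre spindle. Origin: centre of the plug's underside; z up; flange top 31 mm above it. Notch on its -x side, blue peg on its +x side. Starts level on a carrier plate in the bowl, origin 72 mm above the worktop; turns easily either way and stays where left.
- notch (a point): middle of the notch in the lid's edge, at the height of the lid's top, 68 mm from the lid's centre. The notch is 14 mm wide, parallel-sided, runs in from the rim to the plug; a short red mark on the lid lies just inward of it. It starts 0.7 to 5.5 rad counter-clockwise of the key; it belongs over it, the lid's yaw then equals the chopper's.
- key (a point): top of the red key on the bowl's rim, 68 mm from the chopper's centre. The key is a 10 mm wide round-topped radial bar, spanning 61 to 86 mm from the centre, its top 6 mm above the rim (96 mm above the worktop); some of it shows outside the lid's edge.
- peg (a point): centre of the top of the blue upright finger peg on the lid, a cylinder of 14 mm diameter standing 18 mm above the lid's top, 48 mm from the lid's centre, straight opposite the notch.
- pad (a point): centre of the top of the grey press pad in the middle of the lid, 32 mm across, 10 mm above the lid's top. With the notch over the key, about 5 N straight down here (15 N is ample) drives the lid and its stiff carrier plate down 8 mm to its seat (lid origin 64 mm above the worktop, flange flat on the rim), where it stays. Elsewhere the key stops it after 2 mm: do not force it.
- garlic: garlic bulb, 60 mm across, 59 mm high, bystander; origin under its centre
- matches: box of matches lying flat, 35x53x15 mm, bystander; origin under its centre
- spice_red: spice jar with red contents and black cap, 41 mm across, 85 mm high, bystander; origin under its centre
- tin: green food tin with gold lid, 75 mm across, 58 mm high, bystander; origin under its centre

How it is judged:
By the outcome, as a careful person would: the job done as asked, in the order asked, and still so for the second after the job is handed in, with the robot touching nothing.
It also fails if it takes over 58 s, if anything falls off the work surface, if the arm or the gripper's body presses on something with over 40 N, if the wrist force passes 120 N, or if a joint passes its speed limit or range.

## Working session

There is one attempt and no reset: what is moved stays moved. The work goes in short steps, Python scripts to look and compute and a tool call to move; the robot and the scene stay as the last step left them, time stands still between calls to the robot, and variables do not carry over. Pictures are saved under pics/ and viewed, at most 10 in all, crops included, and the job is handed in when it is done.

Besides the shell and the picture viewer there is one more tool, called after ">>>" as name(argument=value, ...) on one line, values as JSON. send_rows: Moves the arm, as the interface text tells. Its arguments: {"type":"object","properties":{"moves":{"type":"array"},"grip_force":{"type":"number"}},"required":["moves"]}

```bash
mkdir -p pics; ls; cat > h.py <<'E'
import numpy as np, cv2
from workcell import r
def ray(cam,px):
    c=r.calibration(cam);K=np.array(c["K"]);M=np.array(c["world_to_cam"])
    d=np.linalg.inv(K)@[px[0],px[1],1]; d=d*[1,-1,-1]
    R=M[:3,:3]; return -R.T@M[:3,3], R.T@d
def onz(cam,px,z):
    o,d=ray(cam,px); return o+d*(z-o[2])/d[2]
def proj(cam,p):
    c=r.calibration(cam);M=np.array(c["world_to_cam"]);q=M[:3,:3]@p+M[:3,3]
    q=np.array(c["K"])@(q*[1,-1,-1]); return q[:2]/q[2]
E
python3 - <<'E'
from h import *
np.set_printoptions(precision=4,suppress=True)
print(r.observe())
Z={"chopper":0,"lid":.072,"notch":.103,"key":.096,"peg":.121,"pad":.113,"garlic":0,"matches":0,"spice_red":0,"tin":0}
ims=[]
for cam in("top","scene"):
    im=r.capture(cam); ims.append(im); print(cam,r.calibration(cam).keys())
    for n,z in Z.items():
        for t in r.tip_of(cam,n)[:2]: print(cam,n,t["conf"],np.round(t["centre"],1),onz(cam,t["centre"],z))
    cv2.imwrite(f"pics/{cam}0.png",im)
E
```

```text
pics
{'time': 0.0, 'joints': array([ 1.0037,  0.3812,  1.2983,  0.    ,  1.4636, -0.2153]), 'qd': array([-0.001 ,  0.0011, -0.0012,  0.0011, -0.0005,  0.0002]), 'effort': array([ -0.0007, -44.8452, -23.1278,  -0.0002,   0.0047,   0.    ]), 'position': array([0.1894, 0.5161, 0.2307]), 'eef_rot': array([-0.0003,  0.175 ,  0.9846, -0.0007]), 'force': array([ 0.6014,  0.4359, -0.7018]), 'moment': array([-0.0045,  0.0188,  0.0546]), 'finger_force': 0.0, 'finger_gap': 0.08528146387701802}
top dict_keys(['K', 'world_to_cam'])
top lid 0.84 [239.6 221.5] [ 0.5009 -0.1291  0.072 ]
top notch 0.79 [218.1 244.9] [ 0.4448 -0.0794  0.103 ]
top key 0.53 [248.  250.3] [ 0.4313 -0.1488  0.096 ]
top peg 0.86 [254.5 210.1] [ 0.5231 -0.1652  0.121 ]
top pad 0.69 [300.9 163.7] [ 0.6341 -0.2783  0.113 ]
top pad 0.6 [239.  222.3] [ 0.4959 -0.1288  0.113 ]
top garlic 0.93 [194.  257.1] [ 0.4158 -0.0078  0.    ]
top matches 0.5 [313.1 202.8] [ 0.5537 -0.3242  0.    ]
top spice_red 0.88 [303.9 163.1] [ 0.6631 -0.3037  0.    ]
top tin 0.81 [247.5 147.1] [ 0.71   -0.1505  0.    ]
top tin 0.67 [219.9 241.4] [ 0.4551 -0.075   0.    ]
scene dict_keys(['K', 'world_to_cam'])
```

```bash
python3 - <<'E'
import cv2,numpy as np
t=cv2.imread("pics/top0.png");s=cv2.imread("pics/scene0.png")
a=cv2.resize(t[120:300,150:350],None,fx=3,fy=3,interpolation=cv2.INTER_CUBIC)
cv2.imwrite("pics/topc.png",a); 
E
```

```text
(no output)
```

View pics/scene0.png

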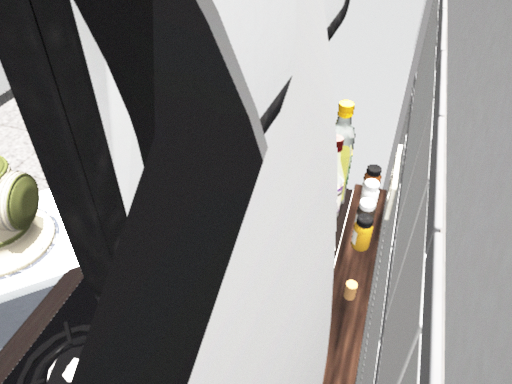

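View pics/topc.png

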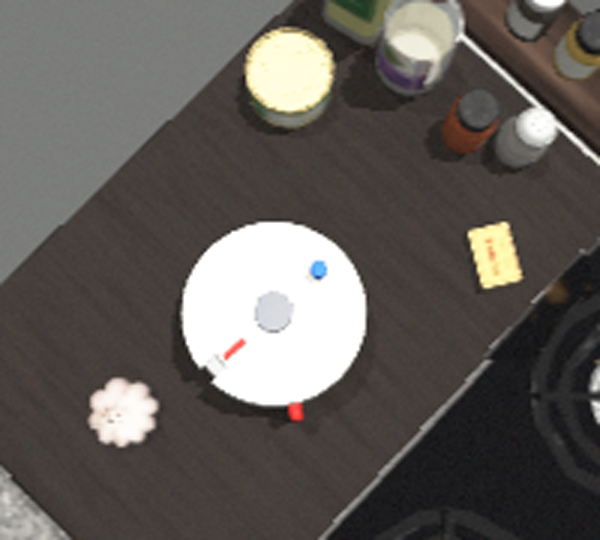

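```bash
cat >> h.py <<'E'
np.set_printoptions(precision=4,suppress=True)
def meas(im,dz=0.0):
    im=im.astype(int);b,g,rr=im[...,0],im[...,1],im[...,2]
    ok=np.zeros(b.shape,bool);ok[170:280,195:285]=1
    def pts(m,z):
        v,u=np.nonzero(m&ok); return np.array([onz("top",(x,y),z)[:2] for x,y in zip(u,v)])
    w=((b>185)&(g>185)&(rr>185)&ok).astype(np.uint8)
    cs,_=cv2.findContours(w,cv2.RETR_EXTERNAL,cv2.CHAIN_APPROX_NONE);c=max(cs,key=cv2.contourArea)
    (u,v),R=cv2.minEnclosingCircle(cv2.convexHull(c)); el=cv2.fitEllipse(cv2.convexHull(c))
    C=onz("top",el[0],.103-dz)[:2]
    blue=pts((b-rr>60),.115-dz); red=pts((rr-b>90)&(rr-g>90),.1)
    d=np.linalg.norm(red-C,axis=1); key=red[d>.07]; mark=red[d<.07]
    ang=lambda p:np.arctan2(*(p.mean(0)-C)[::-1]) if len(p) else None
    print("C",C,"circ",onz("top",(u,v),.103)[:2],"R",R,"peg",blue.mean(0) if len(blue) else None,ang(blue),"mark",ang(mark),len(mark),"key",key.mean(0) if len(key) else None,ang(key),len(key))
    return C
E
python3 - <<'E'
from h import *
im=cv2.imread("pics/top0.png"); meas(im)
print(ray("top",(240,222)), proj("top",np.array([.5,-.13,.103])))
for n in ("lid","chopper"):
  for s in r.silhouettes("top",n)[:1]: print(n,s["conf"],s["extent"])
E
```

```text
C [ 0.4926 -0.1329] circ [ 0.4921 -0.133 ] R 30.71188735961914 peg [ 0.5251 -0.1686] -0.8312932621906793 mark 2.286623318826869 15 key [ 0.4167 -0.149 ] -2.932819012785955 26
(array([ 0.4338, -0.1529,  0.9406]), array([ 0.076 ,  0.0264, -1.0017])) [239.626  220.8806]
lid 0.59 [208.2, 191.6, 271.2, 257.7]
chopper 0.42 [216.8, 236.3, 246.9, 258.0]
```

```bash
cat >> h.py <<'E'
from scipy.spatial.transform import Rotation as Ro
def rows(targets):
    s=r.observe(); q=s["eef_rot"]; A=Ro.from_quat([q[1],q[2],q[3],q[0]]); p=s["position"]
    y=A.as_matrix()[:,1]; print("t",s["time"],"p",p,"psi",np.arctan2(y[1],y[0]),"F",s["force"],"j",s["joints"],"gap",s["finger_gap"])
    for x,yy,z,psi in targets:
        B=Ro.from_matrix(np.c_[[np.cos(psi),np.sin(psi),0],[0,0,-1],[0,0,0]][:,:0] if 0 else np.array([[-np.sin(psi),np.cos(psi),0],[np.cos(psi),np.sin(psi),0],[0,0,-1]]).T)
        print(np.round((A.inv()*B).as_rotvec(),3), np.round(A.inv().apply(np.array([x,yy,z])-p)*1000,1))
E
sed -i 's/np.c_.*if 0 else //' h.py
python3 - <<'E'
from h import *
rows([(.5051,-.186,.2,-.84)])
E
```

```text
t 1.2 p [0.1895 0.5163 0.2313] psi 1.2190168347595205 F [-0.2595 -0.4207  0.3396] j [ 1.0037  0.3806  1.2974 -0.      1.4636 -0.2153] gap 0.08510415633637715
[-0.     0.     2.059] [-538.3 -550.6   31.3]
```

>>> send_rows(moves=[[[0,0,2.06,-538,-551,31,0],[0,0,2.06,-538,-551,31,0],[0,0,2.06,-538,-551,31,0],[0,0,2.06,-538,-551,31,0],[0,0,2.06,-538,-551,31,0],[0,0,2.06,-538,-551,31,0],[0,0,2.06,-538,-551,31,0],[0,0,2.06,-538,-551,31,0]]], grip_force=40)

```text
time: 2.0
position: [0.3535, 0.1498, 0.2155]
eef_rot: [0.0, 0.703, 0.712, 0.0]
force: [1.8, 1.0, -0.9]
finger_gap: -0.0003
finger_force: 0.0
```

```bash
python3 - <<'E'
from h import *
rows([(.5051,-.186,.2,-.84)])
E
```

```text
t 2.0 p [0.3535 0.1498 0.2155] psi 0.012965487284156954 F [ 1.8038  1.0228 -0.9086] j [0.0896 0.1003 1.7363 0.0001 1.304  0.0767] gap -0.0002833864981926394
[ 0.001 -0.001  0.853] [-337.7  147.2   15.6]
```

>>> send_rows(moves=[[[0,0,0.853,-338,147,16,0],[0,0,0.853,-338,147,16,0],[0,0,0.853,-338,147,16,0],[0,0,0.853,-338,147,16,0],[0,0,0.853,-338,147,16,0],[0,0,0.853,-338,147,16,0],[0,0,0.853,-338,147,16,0],[0,0,0.853,-338,147,16,0]]])

```text
time: 2.8
position: [0.5076, -0.1875, 0.1986]
eef_rot: [0.0, 0.933, 0.359, -0.0]
force: [-0.3, 0.5, 0.7]
finger_gap: -0.0
finger_force: 0.0
```

```bash
python3 - <<'E'
from h import *
rows([(.5051,-.186,.14,-.84),(.5051,-.186,.108,-.84)])
for c in("top","scene"): cv2.imwrite(f"pics/{c}1.png",r.capture(c))
a=[cv2.imread(f"pics/{c}1.png") for c in("top","scene")]
cv2.imwrite("pics/b1.png",np.hstack([cv2.resize(a[0][130:330,150:350],(400,400)),cv2.resize(a[1],(400,300)) if 0 else cv2.copyMakeBorder(cv2.resize(a[1],(400,300)),0,100,0,0,0)]))
E
```

```text
t 2.8 p [ 0.5076 -0.1875  0.1986] psi -0.8371118025084099 F [-0.3124  0.4678  0.6718] j [-0.5725  0.391   1.3797 -0.0005  1.3704  0.2647] gap -4.006693165553153e-05
[0.001 0.    0.003] [-0.8 -2.8 58.6]
[0.001 0.    0.003] [-0.8 -2.8 90.6]
```

View pics/b1.png

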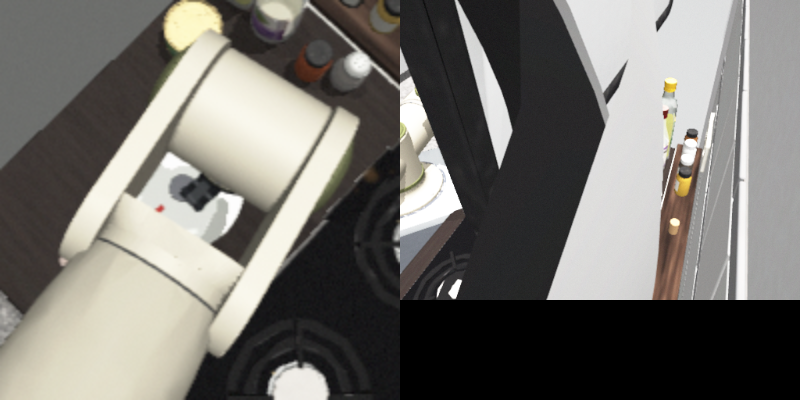

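>>> send_rows(moves=[[[0,0,0.003,-1,-3,30,0],[0,0,0.003,-1,-3,60,0],[0,0,0.003,-1,-3,70,0],[0,0,0.003,-1,-3,80,0],[0,0,0.003,-1,-3,86,0],[0,0,0.003,-1,-3,90,0],[0,0,0.003,-1,-3,90,0],[0,0,0.003,-1,-3,90,0]]])

```text
time: 3.7
position: [0.504, -0.1821, 0.1098]
eef_rot: [0.0, 0.933, 0.359, 0.0]
force: [1.0, -0.3, 0.6]
finger_gap: -0.0001
finger_force: 0.0
```

```bash
cat >> h.py <<'E'
C0=np.array([.4925,-.133])
def arc(thetas,rad=.048,off=.018,z=.108):
    T=[]
    for t in thetas:
        e=np.array([np.cos(t),np.sin(t)]);n=np.array([-e[1],e[0]])
        p=C0+rad*e-off*n; T.append((p[0],p[1],z,t))
    rows(T)
E
python3 - <<'E'
from h import *
arc(np.r_[-.84,np.linspace(-.84,-.3,7)[1:],-.3])
E
```

```text
t 3.7 p [ 0.504  -0.1821  0.1098] psi -0.8370045707809236 F [ 1.0114 -0.2881  0.634 ] j [-0.5678  0.4772  1.5238  0.      1.1396  0.2692] gap -6.321422017281765e-05
[ 0.001 -0.     0.003] [6.2 3.8 1.8]
[ 0.001 -0.    -0.087] [10.6  5.2  1.8]
[ 0.001 -0.    -0.177] [15.1  6.3  1.8]
[ 0.001 -0.    -0.267] [19.6  6.9  1.8]
[ 0.001 -0.    -0.357] [24.3  7.1  1.8]
[ 0.001 -0.    -0.447] [28.9  6.9  1.8]
[ 0.001 -0.    -0.537] [33.4  6.3  1.8]
[ 0.001 -0.    -0.537] [33.4  6.3  1.8]
```

>>> send_rows(moves=[[[0,0,0,6,4,2,0],[0,0,-0.09,10.6,5.2,2,0],[0,0,-0.18,15.1,6.3,2,0],[0,0,-0.27,19.6,6.9,2,0],[0,0,-0.36,24.3,7.1,2,0],[0,0,-0.45,28.9,6.9,2,0],[0,0,-0.54,33.4,6.3,2,0],[0,0,-0.54,33.4,6.3,2,0]]])

```text
time: 4.5
position: [0.5335, -0.164, 0.1074]
eef_rot: [0.0, 0.804, 0.595, 0.0]
force: [-0.2, -0.4, 0.0]
finger_gap: 0.0001
finger_force: 0.0
```

```bash
python3 - <<'E'
from h import *
r.capture("top")
arc(np.r_[np.linspace(-.3,.05,5)[1:],.05,.05])
E
```

```text
t 4.55 p [ 0.5332 -0.1641  0.1073] psi -0.2984187898201966 F [ 0.4875  0.5078 -0.0724] j [-0.5109  0.5131  1.4637  0.0001  1.1643 -0.2125] gap -0.00016930175540638248
[ 0.     0.    -0.086] [ 4.   1.3 -0.7]
[ 0.     0.    -0.173] [ 8.3  2.3 -0.7]
[ 0.     0.    -0.261] [12.8  3.  -0.7]
[ 0.     0.    -0.348] [17.3  3.2 -0.7]
[ 0.     0.    -0.348] [17.3  3.2 -0.7]
[ 0.     0.    -0.348] [17.3  3.2 -0.7]
```

>>> send_rows(moves=[[[0,0,-0.09,4,1.3,0,0],[0,0,-0.17,8.3,2.3,0,0],[0,0,-0.26,12.8,3,0,0],[0,0,-0.35,17.3,3.2,0,0],[0,0,-0.35,17.3,3.2,0,0],[0,0,-0.35,12,3.2,0,0],[0,0,-0.35,12,3.2,-30,0],[0,0,-0.35,12,3.2,-60,0]]])

```text
time: 5.35
position: [0.5388, -0.1543, 0.1675]
eef_rot: [-0.001, 0.689, 0.724, -0.0]
force: [-0.7, 0.4, -0.2]
finger_gap: -0.0001
finger_force: 0.0
```

```bash
python3 - <<'E'
from h import *
r.capture("top")
rows([(.42,-.33,.17,.05),(.40,.10,.2,.05)])
E
```

```text
t 5.4 p [ 0.5407 -0.1552  0.1731] psi 0.049554267131592236 F [ 1.4183 -0.5488  5.4811] j [-0.4898  0.4471  1.3651 -0.0001  1.322  -0.5393] gap 0.00016692968081222158
[ 0.006  0.004 -0.   ] [-168.6 -129.3    2.9]
[ 0.006  0.004 -0.   ] [ 261.7 -127.7  -28.8]
```

>>> send_rows(moves=[[[0,0,0,40,-10,-20,0],[0,0,0,300,-130,-30,0],[0,0,0,300,-130,-30,0],[0,0,0,300,-130,-30,0],[0,0,0,300,-130,-30,0],[0,0,0,300,-130,-30,0],[0,0,0,300,-130,-30,0],[0,0,0,300,-130,-30,0]]])

```text
time: 6.2
position: [0.3916, 0.1413, 0.1976]
eef_rot: [-0.0, 0.688, 0.726, 0.0]
force: [-0.2, -0.1, 0.7]
finger_gap: -0.0003
finger_force: 0.0
```

```bash
python3 - <<'E'
from h import *
im=r.capture("top"); cv2.imwrite("pics/top2.png",im); meas(im)
cv2.imwrite("pics/top2c.png",cv2.resize(im[160:300,180:320],None,fx=4,fy=4,interpolation=cv2.INTER_CUBIC))
rows([])
E
```

```text
C [ 0.4921 -0.1323] circ [ 0.4921 -0.1323] R 30.648366928100586 peg [ 0.5414 -0.1304] 0.0381050080038085 mark -3.105183067400165 17 key [ 0.4162 -0.1491] -2.9234823712033404 23
t 6.25 p [0.3929 0.1399 0.1975] psi 0.05368959450289639 F [ 0.2937 -0.874   0.4196] j [ 0.0565  0.1801  1.6953 -0.0001  1.2654  0.0029] gap 0.00018066764191982808
```

View pics/top2c.png

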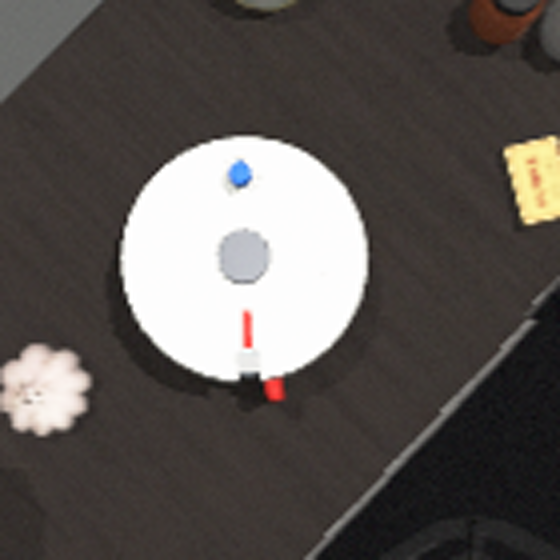

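```bash
python3 - <<'E'
from h import *
arc([.04],off=.028,z=.16)
E
```

```text
t 6.25 p [0.3929 0.1399 0.1975] psi 0.05368959450289639 F [ 0.2937 -0.874   0.4196] j [ 0.0565  0.1801  1.6953 -0.0001  1.2654  0.0029] gap 0.00018066764191982808
[0.001 0.    0.014] [-306.5  132.4   37.6]
```

>>> send_rows(moves=[[[0,0,0.01,-306,132,10,0],[0,0,0.01,-306,132,10,0],[0,0,0.01,-306,132,10,0],[0,0,0.01,-306,132,10,0],[0,0,0.01,-306,132,10,0],[0,0,0.01,-306,132,10,0],[0,0,0.01,-306,132,10,0],[0,0,0.01,-306,132,10,0]]])

```text
time: 7.05
position: [0.5426, -0.1653, 0.186]
eef_rot: [0.0, 0.694, 0.72, -0.0]
force: [-0.8, 0.1, -0.9]
finger_gap: 0.0001
finger_force: 0.0
```

```bash
python3 - <<'E'
from h import *
for i in range(6): r.capture("top")
arc([.04],off=.026)
arc([.226])
E
```

```text
t 7.35 p [ 0.5413 -0.1591  0.1875] psi 0.04328592830940648 F [ 0.8697 -0.0303 -0.0405] j [-0.4956  0.4398  1.3323 -0.      1.3693 -0.5389] gap 9.300981577594692e-05
[0.    0.    0.003] [ 2.   0.3 79.5]
t 7.35 p [ 0.5413 -0.1591  0.1875] psi 0.04328592830940648 F [ 0.8697 -0.0303 -0.0405] j [-0.4956  0.4398  1.3323 -0.      1.3693 -0.5389] gap 9.300981577594692e-05
[ 0.     0.    -0.183] [19.2  2.8 79.5]
```

>>> send_rows(moves=[[[0,0,0,0,0,40,0],[0,0,0,0,0,65,0],[0,0,0,0,0,75,0],[0,0,0,0,0,79,0],[0,0,0,0,0,79,0],[0,0,0,0,0,79,0],[0,0,0,0,0,79,0],[0,0,0,0,0,79,0]]])

```text
time: 8.15
position: [0.5419, -0.1598, 0.1089]
eef_rot: [0.001, 0.692, 0.722, 0.0]
force: [-0.0, 0.3, 1.0]
finger_gap: -0.0001
finger_force: 0.0
```

```bash
python3 - <<'E'
from h import *
arc(np.linspace(.04,.226,4))
E
```

```text
t 8.15 p [ 0.5419 -0.1598  0.1089] psi 0.04296285338741838 F [-0.02    0.2734  0.9953] j [-0.4962  0.5215  1.4419  0.      1.1769 -0.5392] gap -6.459913337377221e-05
[0.001 0.001 0.003] [10.7 -0.2  0.9]
[ 0.001  0.001 -0.059] [13.7  0.8  0.9]
[ 0.001  0.001 -0.121] [16.8  1.6  0.9]
[ 0.001  0.001 -0.183] [19.9  2.3  0.9]
```

>>> send_rows(moves=[[[0,0,0,8,0,1,0],[0,0,0,10.5,0,1,0],[0,0,-0.06,13.5,0.8,1,0],[0,0,-0.12,16.5,1.6,1,0],[0,0,-0.18,19.5,2.3,1,0],[0,0,-0.18,19.5,2.3,1,0],[0,0,-0.18,13,2.3,0,0],[0,0,-0.18,13,2.3,-40,0]]])

```text
time: 8.95
position: [0.5415, -0.1465, 0.1448]
eef_rot: [-0.005, 0.625, 0.781, -0.001]
force: [1.2, -0.1, 0.3]
finger_gap: -0.0003
finger_force: 0.0
```

>>> send_rows(moves=[[[0,0,0,0,0,-40,0],[0,0,0.15,290,-130,-45,0],[0,0,0.15,290,-130,-45,0],[0,0,0.15,290,-130,-45,0],[0,0,0.15,290,-130,-45,0],[0,0,0.15,290,-130,-45,0],[0,0,0.15,290,-130,-45,0],[0,0,0.15,290,-130,-45,0]]])

```text
time: 9.75
position: [0.3498, 0.1095, 0.1935]
eef_rot: [-0.0, 0.681, 0.733, 0.0]
force: [0.4, 0.1, -0.5]
finger_gap: -0.0002
finger_force: 0.0
```

```bash
python3 - <<'E'
from h import *
im=r.capture("top"); meas(im)
a=sum(r.capture("top").astype(float) for i in range(4))/4; meas(np.clip(a,0,255)); rows([])
cv2.imwrite("pics/top3c.png",cv2.resize(im[180:280,190:290],None,fx=6,fy=6,interpolation=cv2.INTER_CUBIC))
E
```

```text
C [ 0.4922 -0.1322] circ [ 0.492  -0.1323] R 30.688798904418945 peg [ 0.5398 -0.1219] 0.21142140544315935 mark -2.920407748538093 31 key [ 0.4172 -0.1489] -2.922254302049209 27
C [ 0.4922 -0.1322] circ [ 0.492  -0.1323] R 30.688798904418945 peg [ 0.5398 -0.1219] 0.21142140544315935 mark -2.920407748538093 31 key [ 0.4172 -0.1489] -2.922254302049209 27
t 10.0 p [0.3533 0.1069 0.1934] psi 0.07182190292591464 F [-0.301  -0.2462  0.8318] j [-0.0301  0.099   1.8104 -0.0002  1.2314 -0.1019] gap -6.576240807511366e-05
```

View pics/top3c.png

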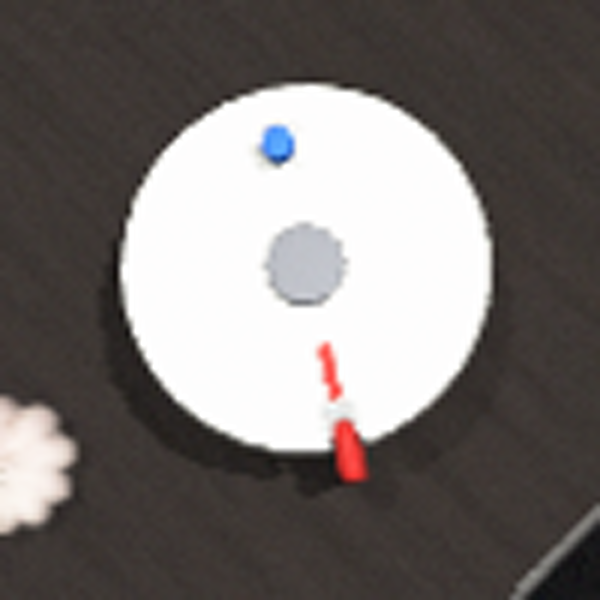

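```bash
python3 - <<'E'
from h import *
rows([(.4922,-.1324,.150,.05)])
E
```

```text
t 10.0 p [0.3533 0.1069 0.1934] psi 0.07182190292591464 F [-0.301  -0.2462  0.8318] j [-0.0301  0.099   1.8104 -0.0002  1.2314 -0.1019] gap -6.576240807511366e-05
[0.001 0.    0.022] [-248.6  121.3   43.6]
```

>>> send_rows(moves=[[[0,0,0,-248,121,30,0],[0,0,0,-248,121,30,0],[0,0,0,-248,121,30,0],[0,0,0,-248,121,30,0],[0,0,0,-248,121,30,0],[0,0,0,-248,121,30,0],[0,0,0,-248,121,40,0],[0,0,0,-248,121,40,0]]])

```text
time: 10.8
position: [0.4905, -0.1319, 0.1515]
eef_rot: [-0.002, 0.682, 0.732, -0.0]
force: [-1.7, -0.1, -0.0]
finger_gap: 0.0002
finger_force: 0.0
```

```bash
python3 - <<'E'
from h import *
for i in range(6): r.capture("top")
rows([(.4922,-.1324,.115,.07)])
E
```

```text
t 11.1 p [ 0.4912 -0.1304  0.1538] psi 0.07382142623770033 F [0.0946 0.0015 0.1656] j [-0.4929  0.3818  1.5396  0.      1.2193 -0.5667] gap -4.804949722752532e-06
[0.001 0.    0.004] [-2.   0.8 38.8]
```

Descend to the pad, then press a little.

>>> send_rows(moves=[[[0,0,0,-2,1,20,0],[0,0,0,-2,1,34,0],[0,0,0,-2,1,38,0],[0,0,0,-2,1,40,0],[0,0,0,-2,1,41,0],[0,0,0,-2,1,42,0],[0,0,0,-2,1,43,0],[0,0,0,-2,1,43,0]]])

```text
time: 11.9
position: [0.4926, -0.1328, 0.111]
eef_rot: [0.001, 0.681, 0.732, 0.0]
force: [-1.4, 1.4, 4.9]
finger_gap: -0.0002
finger_force: 2.5
```

```bash
python3 - <<'E'
from h import *
rows([(.4922,-.1324,.105,.07)])
E
```

```text
t 11.9 p [ 0.4926 -0.1328  0.111 ] psi 0.07314846386578613 F [-1.4082  1.3594  4.916 ] j [-0.4959  0.4376  1.5934  0.0003  1.1095 -0.5691] gap -0.00019377586948949666
[0.001 0.    0.003] [ 0.5 -0.4  6. ]
```

Contact at about 5 N; press on by small steps.

>>> send_rows(moves=[[[0,0,0,0,0,1,0],[0,0,0,0,0,2,0],[0,0,0,0,0,3,0],[0,0,0,0,0,4,0],[0,0,0,0,0,4.5,0],[0,0,0,0,0,5,0],[0,0,0,0,0,5,0],[0,0,0,0,0,5,0]]])

```text
time: 12.7
position: [0.4926, -0.1329, 0.1057]
eef_rot: [0.0, 0.681, 0.732, 0.0]
force: [-0.9, 1.6, 5.5]
finger_gap: -0.0
finger_force: 2.5
```

>>> send_rows(moves=[[[0,0,0,0,0,0.5,0],[0,0,0,0,0,1,0],[0,0,0,0,0,1.5,0],[0,0,0,0,0,2,0],[0,0,0,0,0,2,0],[0,0,0,0,0,2,0],[0,0,0,0,0,2,0],[0,0,0,0,0,2,0]]])

```text
time: 13.5
position: [0.4928, -0.133, 0.105]
eef_rot: [0.001, 0.681, 0.732, 0.0]
force: [-3.8, 3.6, 17.7]
finger_gap: 0.0
finger_force: 8.9
```

>>> send_rows(moves=[[[0,0,0,0,0,-3,0],[0,0,0,0,0,-20,0],[0,0,0,0,0,-60,0],[0,0,0,150,-60,-90,0],[0,0,0,250,-120,-90,0],[0,0,0,250,-120,-90,0],[0,0,0,250,-120,-90,0],[0,0,0,250,-120,-90,0]]])

```text
time: 14.3
position: [0.3681, 0.0838, 0.1907]
eef_rot: [0.0, 0.681, 0.732, 0.0]
force: [1.0, 0.7, 0.3]
finger_gap: 0.0
finger_force: 0.0
```

>>> send_rows(moves=[[[0,0,0,20,0,0,0],[0,0,0,40,0,0,0],[0,0,0,40,0,0,0],[0,0,0,40,0,0,0],[0,0,0,40,0,0,0],[0,0,0,40,0,0,0],[0,0,0,40,0,0,0],[0,0,0,40,0,0,0]]])

```text
time: 15.1
position: [0.3665, 0.1222, 0.1905]
eef_rot: [-0.0, 0.681, 0.732, -0.0]
force: [0.2, 1.1, -0.7]
finger_gap: -0.0001
finger_force: 0.0
```

```bash
python3 - <<'E'
from h import *
im=r.capture("top"); meas(im,.008); rows([])
cv2.imwrite("pics/top4c.png",cv2.resize(im[120:300,150:350],None,fx=3,fy=3,interpolation=cv2.INTER_CUBIC))
E
```

```text
C [ 0.4924 -0.1324] circ [ 0.4917 -0.1325] R 30.456005096435547 peg [ 0.5409 -0.1219] 0.213507673724552 mark -2.921485219189739 30 key [ 0.4172 -0.1489] -2.926056235554607 27
t 15.15 p [0.3665 0.1223 0.1906] psi 0.07243625277847052 F [-0.1737 -0.1755 -0.3315] j [ 0.013   0.1341  1.7775 -0.      1.2301 -0.0594] gap -0.00036716263116719406
```

View pics/top4c.png

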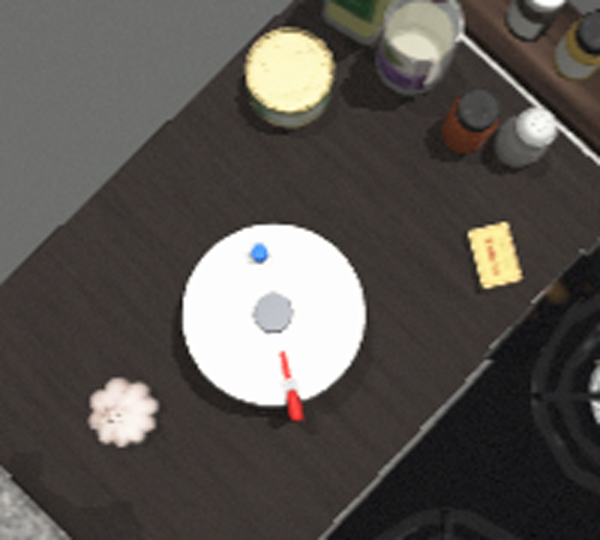

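The key sits in the notch at (292,395), with the peg opposite at (259,253). The lid's outline has shrunk as expected for an 8 mm drop, and the bystanders have not moved.

```bash
python3 -c "
from workcell import r
print(r.finish_job())"
```

```text
the job is handed in; nothing more can be done
None
```

I turned the lid until its notch was over the red key and pressed it home (finger stopped at the expected 105 mm, about 18 N). The arm finished clear, the things round it looked unmoved, and I handed the job in at about 15 s; no verdict came back.

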